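# Free the test dial and hold it at three dots

## Robot

A 7-joint arm with a two-finger parallel gripper is mounted at the origin on a cart in front of the work surface, level with it; the furniture and walls round the work are solid. World frame = base frame: x ahead of the robot, y to its left, z up, the work surface at z = 0. Lengths are in m, angles in rad, forces in N, time in s.
With the tool pointing down it reaches from about 0.35 to 0.9 m from the base axis. Payload 8.1 kg.
Tool frame: the origin (TCP) lies midway between the tips of the shut fingers; the grasp point (between the pads) lies 19 mm behind it; z points along the fingers, y is the line along which they close (so a half turn about z gives the same grasp; the last joint's range is limited). The gripper opens to 85 mm and grips with 20 to 120 N. Pads are 22 mm wide; open, the fingers measure 114 mm over their backs; the gripper's body (76 mm by 85 mm) begins 54 mm behind the grasp point. The pads swing forward as they close: fully open they stand 13 mm farther back than shut.
Start: joints at [1.142, 0.434, 0.025, 1.573, -0.012, 1.134, -0.075], TCP at [0.2, -0.592, 0.231] pointing down, gripper open.
Joint ranges: [-2.62, 2.62], [-0.44, 2.09], [-1.27, 1.32], [0.08, 2.57], [-1.32, 4.46], [0.12, 2], [-2.74, 2.74]. Speed limits (rad/s): [2.22, 2.22, 3.01, 3.01, 3.14, 3.14, 3.14].

## Interface

Orientations are given as a rotation vector (axis times angle).
In Python, from cell import * gives the robot as it stands.
- The arm moves only by the tool apply_moves, never from a script. Its argument "motion" is one flat list of numbers, 4 for each row, row after row: the shift along the tool's x, y, z in cm, then the turn about the tool's z in rad. A call has 1 to 12 rows; each row shifts and turns the commanded pose from where the row before left it, along the tool's axes as they then stand; what a row does not reach is not made up. A row lasts 1/8 s, in which the tool goes at most 62.5 mm and 10.7 degrees, less where a joint would pass 70% of its speed; a pose out of reach is approached as far as the arm can. A call with a gripper value outside its range is refused whole. "jaw" is the finger opening in cm, from 0 to 8.54, set as the call begins (left out, the last holds). The fingers move at their own pace and stop on an object; the grip force is fixed at half the most. Time passes only in rows, so rows that do not move let the fingers close. It gives the time, the measured TCP pose, the force, the opening and the grip force at its end, in the units of the state.
- sense(): the state, without advancing time (a new reading comes with each control period).
- camera(name): name is "side" or "top"; returns a dict with "pixels" (420x560x3 uint8, red, green, blue), "range_z" (420x560 float32, m along the optical axis (not along the pixel's ray), 0 where there is no reading), "intrinsics" (3x3 intrinsics, pixels), "k1" (the pictures are not rectified: a ray, as slopes to the right and down, at radius r is drawn at 1 + k1 r^2 times it, then the intrinsics apply), "pose" (4x4, takes a point from camera to world coordinates). Camera axes: x right, y up, looking along -z (the intrinsics and any distortion apply to the point x, -y, -z); pixel columns grow to the right and rows downward; lengths in m; the calibration is good to about 2 mm. A picture is of the moment at which its call begins.
- sign_off(): hands the job in; it is judged then, once.
Trained networks look in a picture, given as the dict that the camera call returned (one of the last four; its "shot" number tells which), for a name from the list of things; names that differ only in an ending like _2 or _b are one class to them, and where a whole thing is asked for, a point or a joint stands for the part that bears it (a point fixed in the world has none). Each returns a list of dicts, best first, with "p" (0 to 1); they miss things now and then, are a little off and sometimes report something else, mostly with a low value. They report only what shows in the picture. A call takes as long as a camera call. They do not tell look-alikes from the thing itself.
- boxes_of(name, picture): "bbox" ([left, top, width, height] as shares, 0 to 1, of the picture: columns of its width, rows of its height, round what is visible of it).
- silhouettes(name, picture): "region" (420x560 bool, what is visible of it) and "bbox" ([left, top, width, height] as shares, 0 to 1, of the picture: columns of its width, rows of its height, round what is visible of it).
The state is a dict: "clock": time; "qpos": joint angles; "qvel": joint speeds; "joint_torque": joint torques, N m; "tcp_pos": TCP position; "eef_rot": TCP orientation; "ft_force": force on the tool from outside, world axes, zero at the start; "ft_torque": the same for the moment, N m; "gripper_width": opening from 0.0 (shut) to 1.0 (fully open); "grip_force": force on a finger pad.
Only numpy, scipy, OpenCV 4.12 (cv2) and the standard library are available. Lean on these libraries where they do the work, as an engineer would, in place of code of your own. Each camera call takes 0.05 s, during which the arm holds its last target. There are 200 camera calls.

## Task

A roll of black tape has been dropped over the red spring-return dial of the grey bench tester. Lift the roll off, lay it flat on the bare worktop clear of the tester and let go of it; then turn the dial clockwise past its one-dot and two-dot clicks to the three-dot mark and hold it there against its spring. Finish while still gripping the dial at three dots, with everything else left where it was.

Things in the scene. Friction and masses are not known exactly. Their poses are not given: they have to be found in the camera images.
- tester: fixed grey bench tester with black top panel, 150 x 150 x 56 mm high. Origin: centre of its underside, on the worktop; z up; -x is its front (red and yellow sockets). The dial is at the centre of the panel. Round it, seen from above: a white line at rest (toward the tester's +x), then clockwise one white dot at 0.4 rad, two white dots at 0.8, three yellow dots at 1.2
- dial (a joint): dial angle in rad about the vertical, 0 at rest (pointer at the white line), growing clockwise seen from above; clicks at 0.4, 0.8 and 1.2 (one, two, three dots); end stop at 1.45. A spring, 0.05 N m at rest, 0.10 N m at three dots, with 0.03 N m of click on top, turns it back to 0 when let go
- dial_grip (a point): on the dial's axis, 20 mm above the panel (76 mm above the worktop), where to grip. The dial is an upright red bar 22 mm long, 12 mm thick, its top 31 mm above the panel, on an aluminium disc of 25 mm diameter, 5 mm high. The point's x axis runs along the bar to the pointer end (white line on top) and turns with the dial; pinch across y, the 12 mm
- tape: roll of black tape, 63 mm outside diameter, 19 mm high, lying flat on the tester's top panel round the dial, whose bar pokes through its hole of about 31 mm. Origin: centre of its underside; z is its axis. About 0.07 kg
- pin_box: bystander: carton 66 x 110 x 50 mm, left of the tester; origin: centre of its underside
- marker_red: bystander: red felt marker 18 x 131 x 16 mm, far right; origin: centre of its underside
- bolt: bystander: hex bolt standing on its head, 32 x 37 x 102 mm high, right of the vice; origin: centre of its underside
- blue_cap: bystander: blue cap 47 x 47 x 15 mm, right; origin: centre of its underside. Not listed: a fixed bench vice at x 0.20 to 0.45, y -0.25 to -0.09, 114 mm high; a wall cabinet 0.45 m above the worktop from x 0.59 on. The worktop round x 0.48, y -0.30 is bare
- lying_bolt: bystander: hex bolt lying on its side, 22 x 88 x 19 mm, left front; origin: centre of its underside
Things that resemble listed ones, but are neither listed nor needed, are in the scene too. Of the things shaped like the tape, the black one is meant.

How it is judged:
By the outcome, as a careful person would: the job done as asked, in the order asked, and still so for the second after the job is handed in, while the arm keeps its last pose, push and grip.
It also fails if it takes over 58 s, if anything falls off the work surface, if the arm or the gripper's body presses on something with over 40 N, if the wrist force passes 120 N, or if a joint passes its speed limit or range.

## Working session

There is one attempt and no reset: what is moved stays moved. The work goes in short steps, Python scripts to look and compute and a tool call to move; the robot and the scene stay as the last step left them, time stands still between calls to the robot, and variables do not carry over. Pictures are saved under pics/ and viewed, at most 10 in all, crops included, and the job is handed in when it is done.

Besides the shell and the picture viewer there is one more tool, called after "Request:" in YAML: its name, and indented under it one key for each argument. apply_moves: Moves the arm, as the interface text tells. Its arguments: {"type":"object","properties":{"motion":{"type":"array","items":{"type":"number"}},"jaw":{"type":"number"}},"required":["motion"]}

```bash
mkdir -p pics
cat > h.py <<'E'
from cell import *
import numpy as np, cv2
from scipy.spatial.transform import Rotation as R
def cloud(c):
    K=np.array(c["intrinsics"]);z=c["range_z"];h,w=z.shape
    u,v=np.meshgrid(np.arange(w),np.arange(h))
    xd=(u-K[0,2])/K[0,0];yd=(v-K[1,2])/K[1,1]
    x,y=xd.copy(),yd.copy()
    for _ in range(8):
        f=1+c["k1"]*(x*x+y*y);x,y=xd/f,yd/f
    P=np.stack([x*z,-y*z,-z],-1);T=np.array(c["pose"])
    return P@T[:3,:3].T+T[:3,3]
def save(c,n,box=None,s=1):
    im=c["pixels"][:,:,::-1]
    if box: l,t,w,h=box; im=im[t:t+h,l:l+w]
    cv2.imwrite("pics/"+n,cv2.resize(im,None,fx=s,fy=s,interpolation=cv2.INTER_CUBIC))
E
python3 - <<'E'
from h import *
np.set_printoptions(precision=3,suppress=True)
s=sense();print({k:np.round(v,3) for k,v in s.items()}); print(R.from_rotvec(s["eef_rot"]).as_matrix())
ims=[]
for n in("top","side"):
    c=camera(n);P=cloud(c);save(c,n+"0.png")
    print(n,np.array(c["pose"]))
    for t in("tester","tape","dial","pin_box","blue_cap"):
        for d in silhouettes(t,c)[:4]:
            m=d["region"]&(c["range_z"]>0);q=P[m]
            v,u=np.nonzero(d["region"])
            print(t,round(d["p"],2),"px",u.mean().round(),v.mean().round(),"med",np.median(q,0),"lo",np.percentile(q,3,0),"hi",np.percentile(q,97,0))
E
```

```text
{'clock': np.float64(0.0), 'qpos': array([ 1.142,  0.435,  0.025,  1.574, -0.012,  1.134, -0.075]), 'qvel': array([ 0.001,  0.   ,  0.   , -0.001, -0.001,  0.001, -0.   ]), 'joint_torque': array([  0.001, -67.047,   1.025, -31.621,   0.016,   0.013,  -0.   ]), 'tcp_pos': array([ 0.2  , -0.592,  0.231]), 'eef_rot': array([-3.098, -0.509,  0.001]), 'ft_force': array([ 0.482, -0.134, -0.713]), 'ft_torque': array([-0.03 , -0.041, -0.013]), 'grip_force': np.float64(0.0), 'gripper_width': np.float64(0.997)}
[[ 0.947  0.32  -0.001]
 [ 0.32  -0.947  0.002]
 [-0.    -0.002 -1.   ]]
top [[ 0.053  0.978 -0.199  0.125]
 [-0.999  0.051 -0.014 -0.044]
 [-0.003  0.2    0.98   1.526]
 [ 0.     0.     0.     1.   ]]
tester 0.87 px 237.0 201.0 med [0.449 0.108 0.055] lo [0.382 0.04  0.04 ] hi [0.525 0.181 0.063]
tester 0.72 px 370.0 241.0 med [ 0.335 -0.355  0.053] lo [ 0.325 -0.369  0.009] hi [ 0.346 -0.348  0.105]
tape 0.78 px 195.0 210.0 med [0.42  0.263 0.018] lo [0.392 0.236 0.001] hi [0.449 0.293 0.024]
tape 0.75 px 237.0 198.0 med [0.461 0.11  0.073] lo [0.428 0.081 0.052] hi [0.489 0.138 0.081
[... 446 characters left out ...]
 [ 0.562 -0.406  0.014] lo [ 0.545 -0.424  0.007] hi [ 0.582 -0.389  0.02 ]
side [[ 0.877  0.215 -0.429 -0.159]
 [-0.479  0.343 -0.808 -1.208]
 [-0.026  0.914  0.404  0.65 ]
 [ 0.     0.     0.     1.   ]]
tester 0.56 px 248.0 197.0 med [0.396 0.094 0.049] lo [0.375 0.03  0.011] hi [0.506 0.173 0.076]
tape 0.57 px 229.0 189.0 med [0.399 0.271 0.014] lo [0.388 0.236 0.001] hi [0.437 0.291 0.019]
tape 0.5 px 258.0 188.0 med [0.439 0.092 0.07 ] lo [0.422 0.077 0.055] hi [0.476 0.128 0.075]
pin_box 0.79 px 241.0 171.0 med [0.502 0.365 0.033] lo [ 0.48   0.341 -0.002] hi [0.546 0.451 0.049]
blue_cap 0.67 px 382.0 262.0 med [ 0.554 -0.415  0.012] lo [ 0.538 -0.431 -0.   ] hi [ 0.578 -0.391  0.015]
```

Run:
```python
from h import *
a=cv2.imread("pics/top0.png");b=cv2.imread("pics/side0.png")
cv2.imwrite("pics/both.png",np.hstack([cv2.resize(a[120:300,130:450],(400,225)),cv2.resize(b[100:300,150:470],(400,250))[:225]]))
A=cv2.resize(a[160:240,175:305],None,fx=6,fy=6,interpolation=3)[:480,:780]
cv2.imwrite("pics/crop.png",A)
```

```text
(no output)
```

View pics/top0.png

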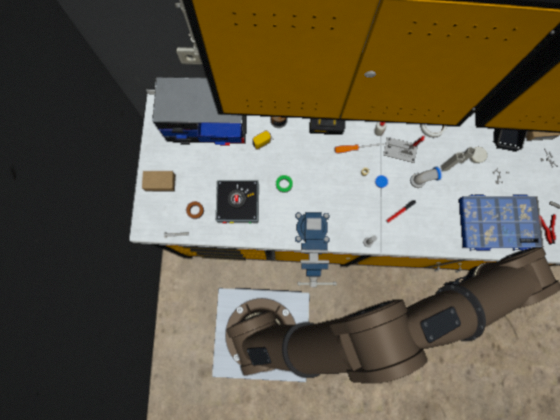

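View pics/side0.png

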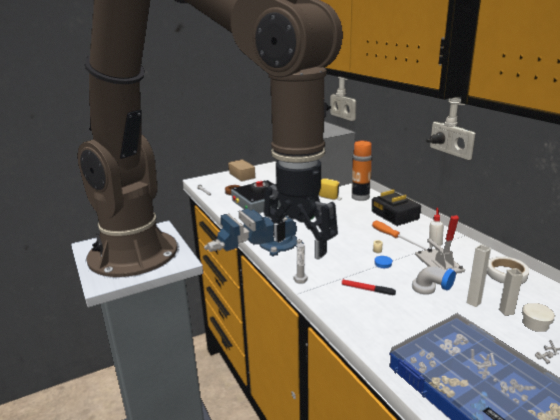

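View pics/crop.png

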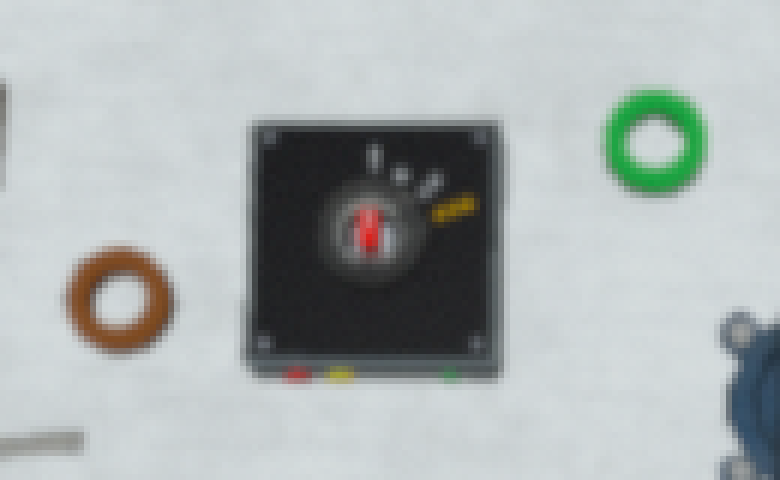

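The tape candidates in the top picture are brown at (195,210), black at (237,199) and green at (284,184). The black one is meant: the crop shows it on the tester's panel with the red bar sticking through its hole. The pointer is up, at the white line (+x), and the dots run clockwise to the right. Next I measure the exact centres.

```bash
cat >> h.py <<'E'
def measure(verbose=True):
    out={}
    for n in("top","side"):
        c=camera(n);P=cloud(c);p=c["pixels"].astype(int);ok=c["range_z"]>0
        X,Y,Z=P[...,0],P[...,1],P[...,2]
        near=ok&(abs(X-.455)<.1)&(abs(Y-.11)<.1)
        pan=near&(Z>.046)&(Z<.064)&(p.max(-1)<90)
        r=cv2.minAreaRect(P[pan][:,:2].astype(np.float32)*1000)
        tp=near&(Z>.068)&(Z<.1)&(np.hypot(X-.458,Y-.11)<.05)
        red=near&(p[...,0]>110)&(p[...,1]<90)&(p[...,2]<90)&(Z>.06)
        tt=P[tp&~red]
        (cx,cy),rad=cv2.minEnclosingCircle(tt[:,:2].astype(np.float32)) if len(tt) else ((0,0),0)
        print(n,"panel",np.round(r[0],1),np.round(r[1],1),round(r[2],1),"tape",round(cx,4),round(cy,4),round(rad,4),np.median(tt,0).round(4) if len(tt) else "","red",red.sum(),P[red].mean(0).round(4),P[red].min(0).round(4),P[red].max(0).round(4))
E
python3 - <<'E'
from h import *
measure()
E
```

```text
top panel [455.1 111.9] [143.7 143.4] 0.8 tape 0.4559 0.1111 0.032 [0.4559 0.1105 0.0746] red 20 [0.454  0.1101 0.0819] [0.4446 0.1054 0.0632] [0.4657 0.1151 0.0881]
side panel [451.7 107.1] [139.6 144.6] 1.3 tape 0.4504 0.1094 0.0368 [0.4472 0.0986 0.0725] red 32 [0.4522 0.1049 0.0768] [0.4415 0.0966 0.0661] [0.4647 0.1115 0.086 ]
```

Request:
apply_moves:
  motion: [0,0,0,0.165,0,0,0,0.165,1.6,-4.4,0,0,1.6,-4.4,0,0,1.6,-4.4,0,0,1.6,-4.4,0,0,1.6,-4.4,0,0,1.6,-4.4,0,0,1.6,-4.4,0,0,1.6,-4.4,0,0,1.6,-4.4,0,0,1.6,-4.4,0,0]
  jaw: 8.54

```text
clock: 2.2
tcp_pos: [0.3624, -0.1515, 0.2317]
eef_rot: [3.141, -0.007, 0.002]
ft_force: [0.8, -0.5, 0.3]
gripper_width: 1.002
grip_force: 0.0
```

Request:
apply_moves:
  motion: [1.5,-4.4,0,0,1.5,-4.4,0,0,1.5,-4.4,0,0,1.6,-4.4,0,0,1.6,-4.4,0,0,1.6,-4.3,0,0,0,0,4,0,0,0,4,0,0,0,2,0,0,0,0,0,0,0,0,0]

```text
clock: 3.58
tcp_pos: [0.4567, 0.11, 0.1322]
eef_rot: [-3.141, 0.007, -0.002]
ft_force: [-0.2, -1.2, 0.5]
gripper_width: 1.002
grip_force: 0.0
```

Request:
apply_moves:
  motion: [-0.1,-0.1,2,0,0,0,2,0,0,0,1.5,0,0,0,1,0,0,0,0.5,0,0,0,0.4,0,0,0,0,0,0,0,0,0]

```text
clock: 4.58
tcp_pos: [0.4552, 0.1108, 0.0576]
eef_rot: [-3.142, 0.007, -0.001]
ft_force: [0.3, 0.4, 0.2]
gripper_width: 0.997
grip_force: 0.0
```

Request:
apply_moves:
  motion: [0,0,0,0,0,0,0,0,0,0,0,0,0,0,0,0,0,0,0,0,0,0,0,0]
  jaw: 5.5

```text
clock: 5.32
tcp_pos: [0.4552, 0.1108, 0.0581]
eef_rot: [3.141, -0.007, 0.001]
ft_force: [-3.1, -1.4, 11.1]
gripper_width: 0.71
grip_force: 62.7
```

Request:
apply_moves:
  motion: [0,0,-0.5,0,0,0,-1,0,0,0,-2,0,0,0,-2.5,0,0,0,-3,0,0,0,-3,0,0,0,0,0]

```text
clock: 6.2
tcp_pos: [0.4564, 0.1113, 0.1798]
eef_rot: [-3.141, 0.007, -0.007]
ft_force: [0.4, -0.6, -1.1]
gripper_width: 0.707
grip_force: 65.1
```

Run:
```python
from h import *
c=camera("side");save(c,"lift.png",(190,110,200,150),4)
print(sense()["ft_force"],sense()["gripper_width"])
```

```text
[ 0.57000244  0.23764401 -1.88137543] 0.7124523401187076
```

View pics/lift.png

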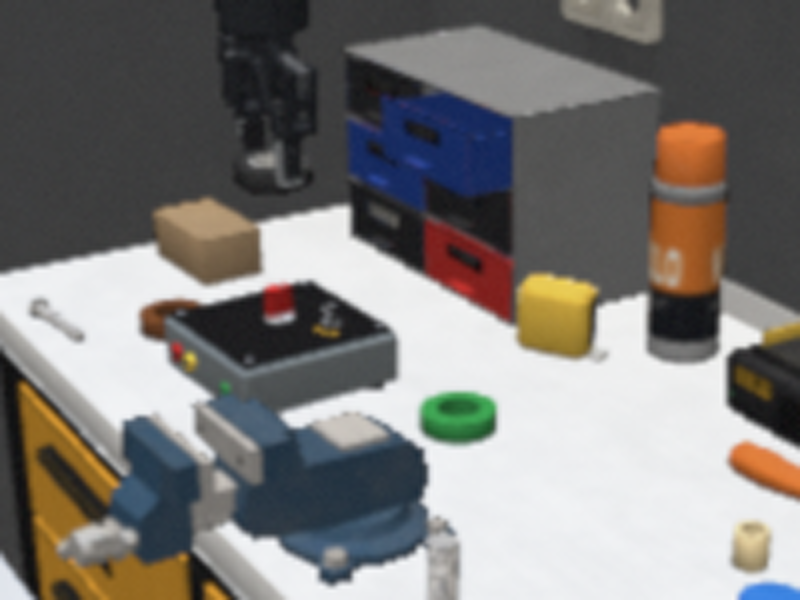

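The tape hangs level between the fingers, at about (272,175) in the crop. The dial is free at (278,300), still at rest.

Request:
apply_moves:
  motion: [0.1,2,0,0,0.3,4.1,0,0,0.3,4.1,0,0,0.3,4.1,0,0,0.3,4.1,0,0,0.3,4.1,0,0,0.3,4.1,0,0,0.3,4.1,0,0,0.2,4.1,0,0,0,4.1,0,0,0,2.2,0,0,0,0,0,0]

```text
clock: 7.75
tcp_pos: [0.4766, -0.3013, 0.1764]
eef_rot: [-3.141, 0.01, 0.002]
ft_force: [-0.1, 0.5, -0.6]
gripper_width: 0.713
grip_force: 65.1
```

Request:
apply_moves:
  motion: [0,0,3,0,0,0,4,0,0,0,4,0,0,0,3,0,0,0,2,0,0,0,0.6,0,0,0,0.4,0,0,0,0,0,0,0,0,0]

```text
clock: 8.88
tcp_pos: [0.4777, -0.3005, 0.008]
eef_rot: [3.141, -0.007, 0.002]
ft_force: [0.3, -0.1, -0.5]
gripper_width: 0.711
grip_force: 65.1
```

Request:
apply_moves:
  motion: [0,0,0.2,0,0,0,0.2,0,0,0,0.1,0,0,0,0,0]

```text
clock: 9.38
tcp_pos: [0.4772, -0.3004, 0.0023]
eef_rot: [3.142, -0.007, -0.0]
ft_force: [-0.9, 0.6, -0.2]
gripper_width: 0.708
grip_force: 65.1
```

Request:
apply_moves:
  motion: [0,0,0.1,0,0,0,0.1,0,0,0,0,0]

```text
clock: 9.75
tcp_pos: [0.4773, -0.3004, 0.0021]
eef_rot: [3.141, -0.007, 0.0]
ft_force: [-7.1, 3.9, 23.6]
gripper_width: 0.711
grip_force: 67.7
```

Request:
apply_moves:
  motion: [0,0,-0.1,0,0,0,0,0,0,0,0,0,0,0,0,0,0,0,0,0]
  jaw: 8.54

```text
clock: 10.38
tcp_pos: [0.4772, -0.3003, 0.0011]
eef_rot: [-3.141, 0.007, 0.0]
ft_force: [-0.2, 0.1, 0.0]
gripper_width: 1.0
grip_force: 0.0
```

Request:
apply_moves:
  motion: [0,0,-1,0,0,0,-2,0,0,0,-4,0,0,0,-5,0,0,0,-5,0,0,-2,-1,0,-0.3,-4.1,0,0,-0.3,-4.1,0,0,-0.3,-4.1,0,0,-0.3,-4.1,0,0,0,0,0,0]

```text
clock: 11.75
tcp_pos: [0.4654, -0.1122, 0.1812]
eef_rot: [-3.14, -0.003, 0.001]
ft_force: [0.6, -0.8, -0.5]
gripper_width: 1.002
grip_force: 0.0
```

Run:
```python
from h import *
measure()
for n in("top","side"):
    c=camera(n);P=cloud(c);save(c,n+"2.png",(280,130,180,130) if n=="top" else (200,150,240,160),3)
    m=(abs(P[...,0]-.48)<.07)&(abs(P[...,1]+.3)<.07)&(P[...,2]>.008)&(P[...,2]<.08)
    q=P[m];print(n,len(q),q.min(0),q.max(0),np.percentile(q[:,2],[10,50,90]))
a=cv2.imread("pics/top2.png");b=cv2.imread("pics/side2.png");
cv2.imwrite("pics/place.png",np.hstack([cv2.resize(a,(400,290)),cv2.resize(b,(400,290))]))
```

```text
top panel [456.3 110.8] [140.4 141.2] 3.6 tape 0.4559 0.1133 0.0099 [0.457  0.1106 0.0771] red 21 [0.4558 0.1108 0.0826] [0.4453 0.1059 0.0601] [0.4753 0.116  0.0932]
side panel [453.3 109.4] [140.7 145.4] 2.0 tape 0.4533 0.1069 0.0111 [0.4582 0.1077 0.0797] red 33 [0.452  0.1047 0.0738] [0.4424 0.1006 0.0625] [0.4636 0.1105 0.0854]
top 185 [ 0.42159143 -0.36936776  0.00821819] [ 0.52838487 -0.2679235   0.02606971] [0.01191102 0.01678633 0.02148882]
side 243 [ 0.44290369 -0.33470459  0.00806592] [ 0.50561553 -0.2702194   0.02027715] [0.00997729 0.01647516 0.01855109]
```

View pics/place.png

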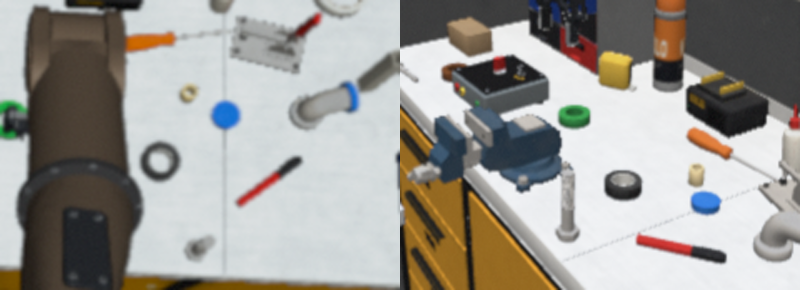

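The tape lies flat on bare worktop at (160,160) in the left half, clear of everything. On to the dial.

Request:
apply_moves:
  motion: [-0.2,-4.4,0,0,-0.2,-4.4,0,0,-0.2,-4.4,0,0,-0.2,-4.4,0,0,-0.1,-4,0,0,0,-0.7,0,0,0,0,4,0,0,0,3,0,0,0,0,0,0,0,0,0]
  jaw: 4

```text
clock: 13.2
tcp_pos: [0.4587, 0.1061, 0.1121]
eef_rot: [3.142, -0.009, 0.001]
ft_force: [-0.1, 0.3, -0.1]
gripper_width: 0.467
grip_force: 0.0
```

Run:
```python
from h import *
s=sense();print(s["qpos"].round(3),s["tcp_pos"].round(4),R.from_rotvec(s["eef_rot"]).as_matrix().round(3),s["gripper_width"])
```

```text
[ 0.008  0.376 -0.44   2.053  0.23   0.759 -2.149] [0.4587 0.1061 0.1121] [[ 1.    -0.006  0.001]
 [-0.006 -1.    -0.   ]
 [ 0.001  0.    -1.   ]] 0.46723702985625193
```

Request:
apply_moves:
  motion: [0,0,-3,0,0,0,0,-0.1745,0,0,0,-0.1745,0,0,0,-0.1745,0,0,0,-0.1745,0,0,0,-0.1745,0,0,0,-0.1745,0,0,0,-0.1745,0,0,0,-0.1745,0,0,0,-0.1745,0,0,0,0]

```text
clock: 14.58
tcp_pos: [0.4588, 0.1063, 0.1424]
eef_rot: [2.228, 2.213, 0.002]
ft_force: [-0.3, -0.8, -0.0]
gripper_width: 0.469
grip_force: 0.0
```

Run:
```python
from h import *
s=sense();print(s["qpos"].round(3),s["tcp_pos"].round(4),R.from_rotvec(s["eef_rot"]).as_matrix().round(3),s["gripper_width"])
```

```text
[ 0.302  0.415 -0.825  2.     0.392  0.888 -0.74 ] [0.4588 0.1063 0.1424] [[ 0.007  1.     0.002]
 [ 1.    -0.007 -0.   ]
 [-0.     0.002 -1.   ]] 0.4689488099607041
```

Request:
apply_moves:
  motion: [0,0,0,-0.1745,0,0,0,-0.1745,0,0,0,-0.1745,0,0,0,-0.1745,0,0,0,-0.1745,0,0,0,-0.1745,0,0,0,-0.1745,0,0,0,-0.1745,0,0,0,-0.1745,0,0,0,0]

```text
clock: 15.82
tcp_pos: [0.4583, 0.1065, 0.1416]
eef_rot: [0.016, 3.141, -0.0]
ft_force: [-0.4, -0.5, -0.1]
gripper_width: 0.466
grip_force: 0.0
```

Run:
```python
from h import *
s=sense();print(s["qpos"].round(3),s["tcp_pos"].round(4),R.from_rotvec(s["eef_rot"]).as_matrix().round(3),s["gripper_width"])
```

```text
[ 0.526  0.581 -1.201  1.987  0.643  1.025  0.579] [0.4583 0.1065 0.1416] [[-1.    0.01  0.  ]
 [ 0.01  1.   -0.  ]
 [-0.   -0.   -1.  ]] 0.4661235949946667
```

Request:
apply_moves:
  motion: [0.3,0.4,2,0,0,0,2,0,0,0,1.5,0,0,0,1,0,0,0,0.6,0,0,0,0.4,0,0,0,0,0,0,0,0,0]

```text
clock: 16.82
tcp_pos: [0.4552, 0.1109, 0.0666]
eef_rot: [0.008, 3.141, 0.0]
ft_force: [0.1, -0.5, 0.2]
gripper_width: 0.473
grip_force: 0.0
```

Request:
apply_moves:
  motion: [0,0,0,0,0,0,0,0,0,0,0,0,0,0,0,0,0,0,0,0,0,0,0,0]
  jaw: 0

```text
clock: 17.58
tcp_pos: [0.455, 0.1107, 0.0666]
eef_rot: [0.008, 3.141, -0.001]
ft_force: [-1.8, -0.7, 6.4]
gripper_width: 0.126
grip_force: 60.8
```

Request:
apply_moves:
  motion: [0,0,0,0.1,0,0,0,0.1,0,0,0,0.1,0,0,0,0.1,0,0,0,0,0,0,0,0]

```text
clock: 18.32
tcp_pos: [0.4551, 0.1111, 0.0666]
eef_rot: [0.627, 3.078, 0.0]
ft_force: [-0.8, -0.0, 7.0]
gripper_width: 0.123
grip_force: 60.9
```

Request:
apply_moves:
  motion: [0,0,0,0.1,0,0,0,0.1,0,0,0,0.1,0,0,0,0.1,0,0,0,0,0,0,0,0]

```text
clock: 19.08
tcp_pos: [0.4553, 0.1115, 0.0666]
eef_rot: [1.224, 2.893, 0.002]
ft_force: [-1.3, 1.7, 6.6]
gripper_width: 0.125
grip_force: 60.8
```

Request:
apply_moves:
  motion: [0,0,0,0.1,0,0,0,0.1,0,0,0,0.1,0,0,0,0.1,0,0,0,0,0,0,0,0]

```text
clock: 19.82
tcp_pos: [0.4557, 0.1117, 0.0666]
eef_rot: [1.774, 2.592, 0.003]
ft_force: [1.2, 5.4, 5.3]
gripper_width: 0.124
grip_force: 60.7
```

Run:
```python
from h import *
s=sense();M=R.from_rotvec(s["eef_rot"]).as_matrix();print(s["qpos"].round(3),s["tcp_pos"].round(4),"yaw",np.arctan2(-M[1,0],-M[0,0]),s["ft_torque"],s["ft_force"],s["gripper_width"])
c=camera("side");save(c,"turn.png",(210,140,130,95),6)
t=camera("top");save(t,"turnt.png",(200,160,80,80),6)
```

```text
[ 0.245  0.537 -0.794  2.078  0.565  0.749 -0.537] [0.4557 0.1117 0.0666] yaw -1.200501718315026 [ 1.15622957 -0.18424415  0.12340496] [1.16571692 5.37810803 5.30768086] 0.12418371146472308
```

View pics/turn.png

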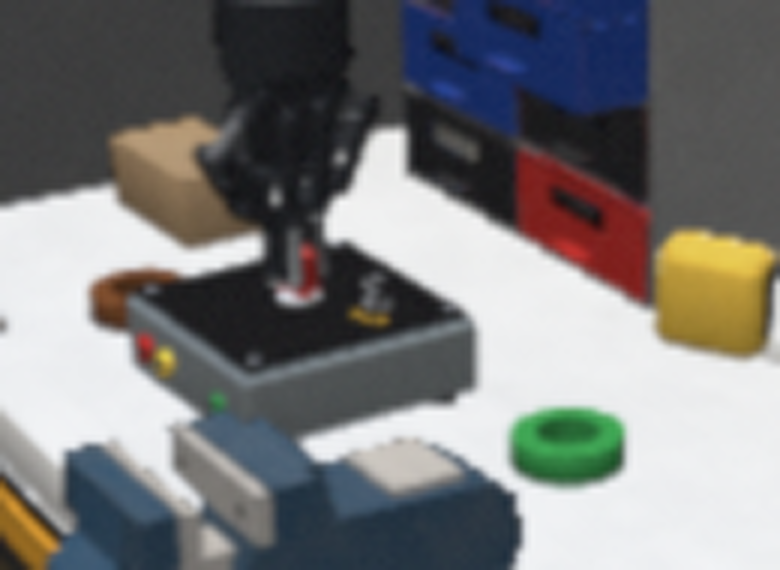

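Run:
```python
from h import *
c=camera("top");K=np.array(c["intrinsics"]);T=np.array(c["pose"])
px=np.array([(269,136),(481,136),(264,344),(477,344),(375,158),(454,208)],float)/6+[175-.42,160-.42]
D=np.array([c["k1"],0,0,0]+[0.]);n=cv2.undistortPoints(px[:,None],K,D)[:,0]
d=np.c_[n[:,0],-n[:,1],-np.ones(6)]@T[:3,:3].T
W=T[:3,3]+d*((.056-T[2,3])/d[:,2])[:,None];print(W.round(4))
a,b,e,f=W[:4]; C=W[:4].mean(0);print("centre",C)
g=lambda v:np.arctan2(v[1],v[0])
print("yaw",g(a-e),g(b-f),g(a-b)-np.pi/2,g(e-f)-np.pi/2,"line",g(W[4]-C),"yellow",g(W[5]-C)+1.2)
```

```text
[[0.5159 0.1771 0.056 ]
 [0.5224 0.0521 0.056 ]
 [0.3912 0.1701 0.056 ]
 [0.3978 0.0466 0.056 ]
 [0.5058 0.1136 0.056 ]
 [0.478  0.0652 0.056 ]]
centre [0.45682998 0.1114948  0.056     ]
yaw 0.055968611031900435 0.04397447762715619 0.051664032724547004 0.05279568859811401 line 0.04316229888308906 yellow 0.057695308029465764
```

View pics/turnt.png

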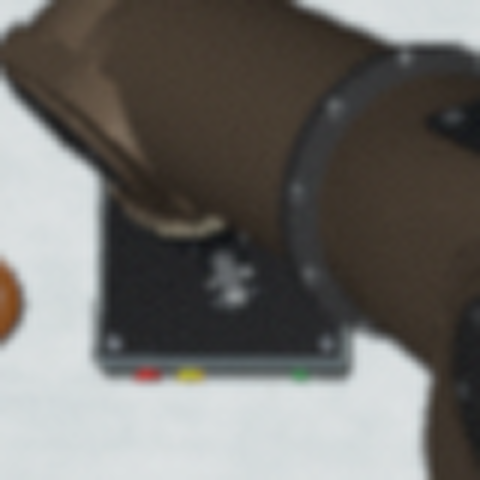

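Turn done and the dial is still gripped. The tester is yawed +0.05, so the dial stands about 0.05 past the mark. I ease it back a little.

Request:
apply_moves:
  motion: [0,0,0,-0.04,0,0,0,0,0,0,0,0,0,0,0,0]

```text
clock: 20.48
tcp_pos: [0.4556, 0.1117, 0.0666]
eef_rot: [1.723, 2.627, 0.003]
ft_force: [0.6, 5.3, 5.3]
gripper_width: 0.122
grip_force: 60.9
```

Run:
```python
from h import *
t=[sense()]
c=camera("side");t.append(sense());s=t[-1]
M=R.from_rotvec(s["eef_rot"]).as_matrix();print("yaw",np.arctan2(-M[1,0],-M[0,0]),[x["ft_torque"].round(3) for x in t],s["ft_force"],s["gripper_width"],s["grip_force"])
P=cloud(c);p=c["pixels"].astype(int);m=(abs(P[...,0]-.456)<.03)&(abs(P[...,1]-.111)<.03)&(p[...,0]>100)&(p[...,1]<80)&(P[...,2]>.06)
print(m.sum(),P[m].mean(0))
im=c["pixels"][165:200,235:285,::-1];cv2.imwrite("pics/fin.png",cv2.resize(im,None,fx=14,fy=14,interpolation=3))
```

```text
yaw -1.1609188218458264 [array([ 1.192, -0.19 ,  0.046]), array([ 1.22 , -0.141,  0.063])] [0.27430886 5.36453674 5.86424583] 0.12608187167311766 60.86450278759003
12 [0.45763126 0.10142062 0.07470583]
```

View pics/fin.png

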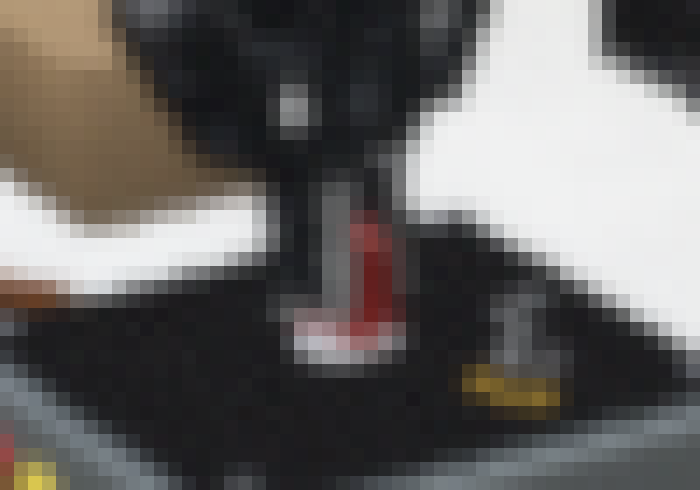

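Request:
apply_moves:
  motion: [0,0,0,0.02,0,0,0,0,0,0,0,0,0,0,0,0,0,0,0,0,0,0,0,0]

```text
clock: 21.28
tcp_pos: [0.4557, 0.1117, 0.0666]
eef_rot: [1.749, 2.61, 0.003]
ft_force: [0.2, 5.7, 4.8]
gripper_width: 0.125
grip_force: 60.9
```

Run:
```python
from h import *
for _ in range(3):
    c=camera("side");s=sense();M=R.from_rotvec(s["eef_rot"]).as_matrix();print(np.arctan2(-M[1,0],-M[0,0]),s["ft_torque"][2],s["gripper_width"])
sign_off()
```

```text
-1.1809099604153388 0.11688815893479666 0.12781999267489128
-1.1809350583800469 0.10538853474559594 0.12359268495134339
-1.180895911577454 0.09626559547334321 0.12580371804719717
the job is handed in; nothing more can be done
```

The black tape lies flat and released on the bare worktop near x 0.48, y -0.30, and the dial is still gripped at the three-dot mark, at an estimated 1.23 rad from tool and tester yaw; the job was handed in at about 21 s.

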